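# Shut and latch the flash case

### The arm

A 6-joint arm with a two-finger parallel gripper is mounted at the origin on a cart in front of the work surface, level with it; the furniture and walls round the work are solid. World frame = base frame: x ahead of the robot, y to its left, z up, the work surface at z = 0. Lengths are in m, angles in rad, forces in N, time in s.
With the tool pointing down it reaches from about 0.3 to 0.875 m from the base axis. Payload 4.2 kg.
Tool frame: the origin (TCP) lies midway between the tips of the shut fingers; the grasp point (between the pads) lies 19 mm behind it; z points along the fingers, y is the line along which they close (so a half turn about z gives the same grasp; the last joint's range is limited). The gripper opens to 85 mm and grips with 20 to 120 N. Pads are 22 mm wide; open, the fingers measure 114 mm over their backs; the gripper's body (76 mm by 85 mm) begins 54 mm behind the grasp point. The pads swing forward as they close: fully open they stand 13 mm farther back than shut.
Start: joints at [1.319, 0.32, 1.565, -0, 1.257, -0.02], TCP at [0.132, 0.56, 0.231] pointing down, gripper open.
Joint ranges: [-3.11, 3.11], [-0.84, 2.01], [0.21, 2.61], [-1.34, 4.49], [0.05, 2.63], [-2.56, 2.56]. Speed limits (rad/s): [2.57, 2.57, 3.14, 3.14, 3.14, 3.14].

### API

Orientations are given as a unit quaternion [x, y, z, w].
In Python, from rig import goto, line_to, goto_joints, gripper_to, pause, solve_ik, observe, capture, PlanningError, sign_off gives the robot as it stands. Calls block until the motion is done:
- goto(position, orientation): joint-space move of the TCP to a pose.
- line_to(position, rotation=None, velocity=0.15, stop_force=None): straight line of the TCP; rotation=None keeps the orientation; velocity is the mean speed in m/s. With stop_force (N) it stops when the force on the tool has changed by that much, and returns True; else False.
- goto_joints(angles): joint-space move.
- gripper_to(opening, strength=None): opening from 0.0 (shut) to 1.0 (fully open); strength is the grip in N (None keeps the last); returns when the fingers have stopped.
- pause(seconds).
- solve_ik(position, orientation): joint angles nearest the present ones, or None.
- observe(): the state.
- capture(name): name is "scene" or "top"; returns a dict with "img" (480x640x3 uint8, blue, green, red), "range_z" (480x640 float32, m along the optical axis (not along the pixel's ray), 0 where there is no reading), "mtx" (3x3 intrinsics, pixels), "rvec" (rotation vector, rad) and "tvec" (3), from world to camera coordinates, as OpenCV has them. Camera axes: x right, y down, z forward; pixel columns grow to the right and rows downward; lengths in m; the calibration is good to about 2 mm. A picture is of the moment at which its call begins.
A pose or a line that the arm cannot do raises PlanningError and nothing moves.
- sign_off(): hands the job in; it is judged then, once.
The state is a dict: "t": time; "q": joint angles; "qvel": joint speeds; "joint_efforts": joint torques, N m; "tool_pos": TCP position; "eef_rot": TCP orientation; "force": force on the tool from outside, world axes, zero at the start; "torque": the same for the moment, N m; "grip_width": opening from 0.0 (shut) to 1.0 (fully open); "grasp_force": force on a finger pad.
Only numpy, scipy, OpenCV 4.12 (cv2) and the standard library are available. Lean on these libraries where they do the work, as an engineer would, in place of code of your own. Each camera call takes 0.05 s, during which the arm holds its last target. There are 200 camera calls.

### The job

Shut the lid of the yellow equipment case, swing the latch's wire loop up over the keeper on the lid so that its crossbar goes in behind the keeper's lip, then push the black lever down and in past center until it lies home against the case and the latch clamps the lid. Leave the jar, the power module and the tin where they stand.

Things in the scene. Friction and masses are not known exactly. Their poses are not given: they have to be found in the camera images.
- case: Yellow hard case fixed to the worktop, 110 deep (x) x 150 wide (y) x 235 mm high when shut (15 mm feet, base rim at 190, lid 43). Origin: centre of its underside. Its -x face is the front, with the latch in the middle of its width; +z up. The case stands at a varying place and yaw. A black flash controller lies in foam inside.
- lid (a joint): Lid angle, rad: 0 shut, grows as it opens (front edge up and back), range 0 to 1.15. Friction hinge: it stays where left, about 1 to 4 N at the front edge moves it.
- lid_hinge (a point): Middle of the lid's hinge line (which runs along the case's y), on the back face of the case 192 mm above its underside. Turns with the lid: x axis points from lid front to back, z out of the lid's top.
- lid_push (a point): Point on the outside of the lid's top face, mid width, 20 mm behind the front edge; in the lid_hinge frame it lies at (-90, 0, 43) mm. Turns with the lid.
- keeper: Steel keeper on the lid's front face, 32 mm wide: an upturned hook open to the top. Origin: middle of the seated crossbar, 6 mm in front of the lid face and, lid shut, 205 mm above the case's underside. Axes as the lid (x into the case, z up when shut). Its lip reaches 4 mm above the origin and spans x -8 to -4.5 mm; the slot behind the lip is 8.5 mm wide.
- lever (a joint): Black lever of the latch, angle in rad: 0 = home (hanging straight down along the case front, clamped); pi/2 = sticking level out of the front; starts at 1.8 to 2.2, tip out and up; limit 2.25. It stays where left (friction about 1 N at the pad). With the loop hooked it resists with 2 to 5 N at the pad until some 0.2 rad short of home, then snaps in and holds.
- lever_hinge (a point): Lever pivot (axis along the case's y), 16 mm in front of the case front, 150 mm above its underside, mid width. Turns with the lever: at 0 its axes are the case's; the lever runs along its -z.
- lever_pad (a point): Middle of the ridged push pad, on the outer face of the lever's wide end (42 mm wide, 26 mm long, 5 mm thick), 54 mm from the pivot. In the lever_hinge frame at (-5.5, 0, -54) mm; outward normal is -x of that frame.
- bail (a joint): Angle of the wire loop on the lever, rad: 0 = loop pointing along the lever's +z (up, when the lever is home), growing as it swings outward and down toward the lever; 2.95 is its stop, where it starts, folded out over the lever. Moves freely and falls under its own weight: outward onto the stop, or, once past upright, inward against the lid.
- bail_hinge (a point): Pivot of the wire loop on the lever (axis along the case's y), in the lever_hinge frame at (1.5, 0, -16) mm.
- hook_bar (a point): Middle of the loop's crossbar: 5 mm steel bar, 48 mm long along the case's y, 66.7 mm from bail_hinge along the loop's z. The loop's side wires stand at y +-24 mm, wider than keeper and lever. The loop is sprung: it can stretch up to 12 mm (5 N per mm).
- tab (a point): Grip point on the red finger tab of the loop (18 mm wide along the case's y, 4 mm thick, 28 mm long); the tab leaves the crossbar at 70 degrees to the loop, outward (away from the lid when hooked). The point is 19 mm from the crossbar; in the loop's frame (origin bail_hinge, z along the loop) it lies at (-17.9, 0, 73.2) mm. Pinch it across its 18 mm width. Axes are the loop's.
- hook: The sprung wire loop with crossbar and red tab; its origin is bail_hinge when unstretched, z along the loop.
- blue_jar: Sample jar with blue cap, 60 mm wide, 82 mm high, standing left in front of the case. Origin: centre of underside. Leave alone.
- power_module: Black power module, 38 x 44 x 111 mm, standing right beside the case. Origin: centre of underside. Leave alone.
- small_tin: Blue flat tin, 64 mm wide, 22 mm high, right in front of the case. Origin: centre of underside. Leave alone.
Mind the look-alikes: they are no part of the job. Of the things that look like the case, the larger one is meant.

How it is judged:
On the way, in this order (a step that is already met when the one before it is completed fails the run):
1. The lid is shut (value of joint lid below 0.04 rad), for 0.2 s.
2. With the lever still out, the loop's crossbar is over the keeper, behind its lip, the lid shut (x of hook_bar in the frame of keeper between -0.005 and 0.006 m and z of hook_bar in the frame of keeper between -0.004 and 0.024 m and value of joint lever above 0.9 rad and value of joint lid below 0.04 rad), for 0.2 s.
3. The lever is past center and home (value of joint lever below 0.08 rad), for 0.2 s.
At the end, for the whole second after the job is handed in: The lid is shut (within 0.03 rad), the loop's crossbar sits in the keeper behind its lip and pulls on it with more than 8 N, the lever is home (within 0.08 rad), and jar, power module and tin stand upright (within 0.15 rad) and within 30 mm of where they were (value of joint lid below 0.03 rad and value of joint lever below 0.08 rad and x of hook_bar in the frame of keeper between -0.005 and 0.006 m and z of hook_bar in the frame of keeper between -0.005 and 0.004 m and contact force between hook and keeper above 8 N and angle between each of blue_jar, power_module, small_tin's own z axis and vertical below 0.15 rad and distance of each of blue_jar, power_module, small_tin from where it was at the start of the episode below 0.03 m); the robot touches nothing.
It fails at once if The jar is knocked over or shoved more than 30 mm (distance of blue_jar from where it was at the start of the episode above 0.03 m or angle between blue_jar's own z axis and vertical above 0.5 rad).
It fails at once if The power module is knocked over or shoved more than 30 mm (distance of power_module from where it was at the start of the episode above 0.03 m or angle between power_module's own z axis and vertical above 0.5 rad).
It fails at once if The tin is knocked over or shoved more than 30 mm (distance of small_tin from where it was at the start of the episode above 0.03 m or angle between small_tin's own z axis and vertical above 0.5 rad).
It also fails if it takes over 54 s, if anything falls off the work surface, if the arm or the gripper's body presses on something with over 40 N, if the wrist force passes 120 N, or if a joint passes its speed limit or range.

## Working session

There is one attempt and no reset: what is moved stays moved. The work goes in short steps, each a Python script; the robot and the scene stay as the last script left them, time stands still between calls to the robot, and variables do not carry over. Pictures are saved under pics/ and viewed, at most 10 in all, crops included, and the job is handed in when it is done.

```bash
ls; mkdir -p pics; python3 - <<'E'
from rig import *
import cv2,numpy as np
for n in("scene","top"):
    c=capture(n); cv2.imwrite(f"pics/{n}0.png",c["img"]); np.savez(f"{n}0.npz",**c)
    R=cv2.Rodrigues(np.array(c["rvec"],float))[0]; print(n,c["mtx"].tolist(),(-R.T@np.array(c["tvec"]).ravel()).round(3),R[2].round(3),(c["range_z"]>0).mean())
o=observe();print(o)
E
```

```text
pics
scene [[447.4662783245321, 0.0, 318.90971139582376], [0.0, 447.4662783245321, 238.49592769046984], [0.0, 0.0, 1.0]] [ 0.246 -0.647  0.772] [ 0.355  0.586 -0.729] 0.9959928385416666
top [[612.9860994527211, 0.0, 326.15826934872825], [0.0, 612.9860994527211, 244.60792853230262], [0.0, 0.0, 1.0]] [ 0.419 -0.138  1.228] [ 0.102 -0.004 -0.995] 0.996015625
{'t': 0.1, 'q': array([ 1.31898986e+00,  3.20232264e-01,  1.56558712e+00, -2.44924833e-05,
        1.25741357e+00, -2.00236593e-02]), 'qvel': array([ 0.00081306,  0.00014145, -0.00307146, -0.0002157 ,  0.00089519,
       -0.0010533 ]), 'joint_efforts': array([-1.05059768e-03, -4.16411090e+01, -2.34703892e+01, -9.22897198e-05,
        4.90069142e-03, -9.62695907e-06]), 'tool_pos': array([0.1319938 , 0.55918787, 0.23055219]), 'eef_rot': array([ 1.15628358e-01,  9.93292208e-01, -8.14168871e-04, -9.95891634e-05]), 'force': array([-0.82533022, -0.8254038 ,  0.62345537]), 'torque': array([-0.0018429 ,  0.03660129,  0.01754925]), 'grasp_force': 0.0, 'grip_width': 0.9978107689146438}
```

View pics/scene0.png

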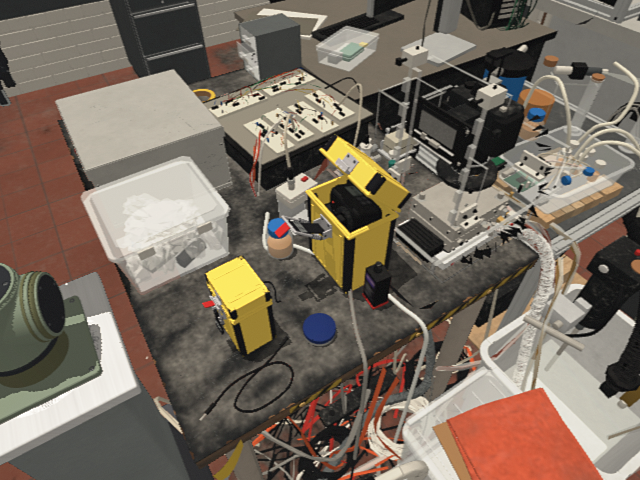

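View pics/top0.png

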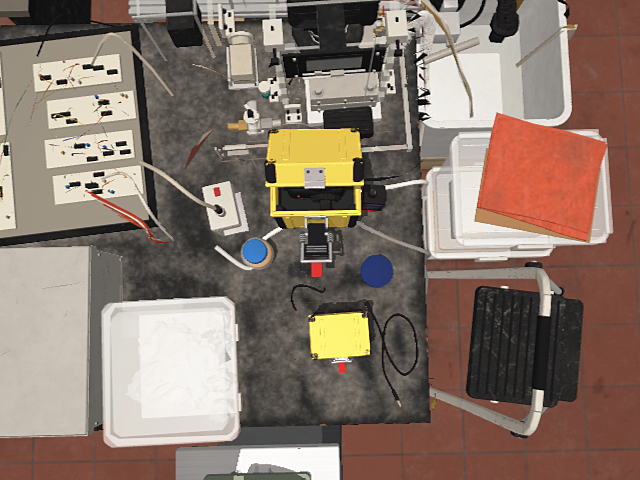

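The scene view shows the large open case near (350,225) with its loop and lever at (305,230), and the jar at (278,238). The tin is at (320,330), the module at (377,285) and the small decoy case at (240,305). In the top view the case is at (317,180), the lever at (317,240), the red tab at (317,269), the jar at (256,252) and the tin at (377,271).

```bash
cat > h.py <<'E'
import numpy as np,cv2
def cloud(c):
    K=c["mtx"];R=cv2.Rodrigues(np.array(c["rvec"],float))[0];t=np.array(c["tvec"],float).ravel()
    v,u=np.mgrid[:480,:640];z=c["range_z"]
    P=np.stack([(u-K[0,2])/K[0,0]*z,(v-K[1,2])/K[1,1]*z,z],-1)
    return (P-t)@R
def masks(c):
    h=cv2.cvtColor(c["img"],cv2.COLOR_BGR2HSV);H,S,V=[h[...,i].astype(int) for i in range(3)]
    ok=c["range_z"]>0
    return dict(yellow=ok&(abs(H-27)<6)&(S>150)&(V>60),red=ok&((H<5)|(H>174))&(S>180)&(V>90),blue=ok&(abs(H-110)<12)&(S>120))
E
python3 - <<'E'
from h import *
for n in("top","scene"):
    c=np.load(n+"0.npz");P=cloud(c);m=masks(c)
    reg=(P[...,0]>.45)&(P[...,0]<.85)&(abs(P[...,1]+.12)<.25)
    y=m["yellow"]&reg
    print(n,"yellow",y.sum())
    top=y&(abs(P[...,2]-.188)<.006)
    q=P[top];print(" rim z",np.median(q[:,2]),len(q))
    if len(q)>20:
        r=cv2.minAreaRect((q[:,:2]*1000).astype(np.float32));print(" rim rect",r); 
        fr=q[q[:,0]<q[:,0].min()+.02]
    # lid pts
    l=P[y&(P[...,2]>.2)]; print(" lid",l.min(0).round(3),l.max(0).round(3))
    r=m["red"]&reg;nn,lab,st,ce=cv2.connectedComponentsWithStats(r.astype(np.uint8))
    for i in range(1,nn):
        if st[i,4]>8: q=P[lab==i];print(" red",st[i],np.median(q,0).round(4),q.min(0).round(3),q.max(0).round(3))
    b=m["blue"]&reg;nn,lab,st,ce=cv2.connectedComponentsWithStats(b.astype(np.uint8))
    for i in range(1,nn):
        if st[i,4]>60: q=P[lab==i];print(" blue",st[i],np.median(q,0).round(4),q.min(0).round(3),q.max(0).round(3))
# crops
a=np.load("top0.npz")["img"][190:290,260:400];b=np.load("scene0.npz")["img"][130:300,250:420]
cv2.imwrite("pics/crop1.png",np.hstack([cv2.resize(a,(448,320),interpolation=2),cv2.resize(b,(320,320),interpolation=2)]))
E
```

```text
top yellow 5276
 rim z 0.1878785701958515 443
 rim rect ((601.2483520507812, -125.5885238647461), (153.756103515625, 50.393943786621094), 89.3311538696289)
 lid [ 0.61  -0.203  0.203] [ 0.719 -0.048  0.303]
 red [214 188   6   8  36] [0.6339 0.0557 0.1228] [0.627 0.051 0.119] [0.641 0.061 0.127]
 red [362 210  19   2  19] [ 0.6119 -0.2351  0.0066] [ 0.609 -0.253 -0.   ] [ 0.614 -0.217  0.012]
 red [311 263  11  14 144] [ 0.4838 -0.1244  0.1923] [ 0.472 -0.133 -0.004] [ 0.508 -0.112  0.202]
 blue [243 239  24  25 453] [ 0.5272 -0.0074  0.0818] [ 0.505 -0.03   0.065] [0.55  0.014 0.088]
 blue [361 255  32  32 811] [ 0.4885 -0.2403  0.0215] [ 0.459 -0.272 -0.001] [ 0.52  -0.21   0.028]
scene yellow 6027
 rim z 0.1885922653105938 887
 rim rect ((631.392822265625, -129.42987060546875), (115.37870788574219, 155.56625366210938), 0.44138848781585693)
 lid [ 0.608 -0.208  0.201] [ 0.717 -0.051  0.302]
 red [302 177   5   4  13] [0.6317 0.0499 0.1239] [0.627 0.048 0.122] [0.637 0.055 0.127]
 red [275 223  14  15 102] [ 0.4822 -0.1289  0.1941] [ 0.471 -0.137  0.186] [ 0.493 -0.12   0.202]
 red 
[... 382 characters left out ...]
 -0.779]
 red [333 390   7   8  19] [ 0.6598 -0.0732 -0.8058] [ 0.641 -0.078 -0.813] [ 0.673 -0.066 -0.797]
 red [302 398  18  43 242] [ 0.5332 -0.1034 -0.7984] [ 0.483 -0.156 -0.816] [ 0.592 -0.053 -0.787]
 red [325 401   4   5  10] [ 0.6104 -0.0833 -0.8092] [ 0.601 -0.09  -0.815] [ 0.618 -0.08  -0.803]
 red [394 409   4   9  22] [ 0.7983 -0.2428 -0.8097] [ 0.784 -0.254 -0.817] [ 0.812 -0.232 -0.802]
 red [330 438   4  12  35] [ 0.547  -0.2103 -0.8012] [ 0.533 -0.225 -0.822] [ 0.562 -0.195 -0.794]
 blue [268 218  16  20 179] [ 0.5193 -0.0074  0.0832] [ 0.504 -0.028  0.001] [0.565 0.091 0.087]
 blue [303 313  33  31 783] [ 0.4859 -0.2469  0.0224] [ 0.455 -0.276  0.012] [ 0.519 -0.213  0.027]
```

View pics/crop1.png

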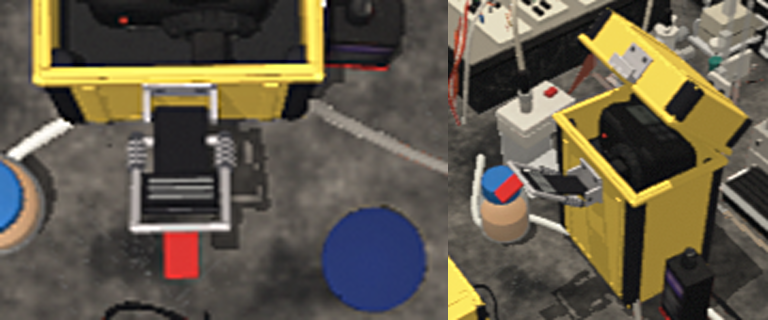

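The crop confirms the loop is folded over the lever, with the tab outward at about (181,255) in the crop and the lever flanked by springs. Next I'll fit the case pose and the angles.

```bash
python3 - <<'E'
from h import *
from scipy.optimize import least_squares
for n in("top","scene"):
    c=np.load(n+"0.npz");P=cloud(c);m=masks(c);y=m["yellow"]
    q=P[y&(abs(P[...,2]-.189)<.005)&(P[...,0]>.5)&(P[...,0]<.72)&(abs(P[...,1]+.127)<.085)]
    # front edge: per-y bin min x
    bins=np.arange(-.19,-.06,.008);e=[]
    for b in bins:
        s=q[abs(q[:,1]-b)<.004]
        if len(s)>2:e.append((b,s[:,0].min()))
    e=np.array(e);p=np.polyfit(e[:,0],e[:,1],1);r=abs(np.polyval(p,e[:,0])-e[:,1]);k=r<.003;p=np.polyfit(e[k,0],e[k,1],1)
    print(n,"front x at y=-.127",np.polyval(p,-.127),"slope",p[0],"y range",q[:,1].min(),q[:,1].max(),"x",np.percentile(q[:,0],[0,1,99,100]).round(4))
    # front face points
    f=P[y&(P[...,2]>.03)&(P[...,2]<.17)&(P[...,0]<.6)&(P[...,0]>.54)];print(" face",len(f),f[:,0].mean() if len(f) else 0, np.polyfit(f[:,1],f[:,0],1) if len(f) else 0)
    # right side face
    # lid edges
    l=P[y&(P[...,2]>.205)&(P[...,0]>.55)&(P[...,0]<.8)&(abs(P[...,1]+.127)<.1)]
    # lid top plane normal by SVD of densest subset
    print(" lid y",np.percentile(l[:,1],[1,99]).round(4),"zmax",np.percentile(l[:,2],99.5),"xmin",np.percentile(l[:,0],.5))
    if n=="top":
        best=max(np.arange(.4,1.15,.01),key=lambda a:np.histogram((l[:,0]*np.sin(a)+l[:,2]*np.cos(a)),bins=np.arange(.3,.9,.003))[0].max());print(" lid angle",best)
        h,ed=np.histogram(l[:,0]*np.sin(best)+l[:,2]*np.cos(best),bins=np.arange(.3,.9,.003));print(" offset",ed[h.argmax()])
    r=P[m["red"]&(abs(P[...,0]-.483)<.02)&(P[...,2]>.17)&(abs(P[...,1]+.127)<.03)]
    d=r-r.mean(0);u,s,v=np.linalg.svd(d,full_matrices=False);print(" red mean",r.mean(0).round(4),"pc",v[0].round(3),"xz pct",np.percentile(r,[2,98],axis=0).round(4).tolist())
    dd=P[y&(P[...,0]>.3)&(P[...,0]<.5)&(P[...,2]>.03)];print(" decoy",np.percentile(dd,[1,99],axis=0).round(3).tolist())
    a=P[(P[...,0]>.6)&(P[...,0]<.85)&(abs(P[...,1]+.127)<.12)];
    for x0 in np.arange(.7,.85,.03):
        s=a[abs(a[:,0]-x0)<.015]; print("  behind",round(x0,2),s[:,2].max().round(3) if len(s) else None)
E
```

```text
top front x at y=-.127 0.5768257247686017 slope 0.007848980587151756 y range -0.2025979912786214 -0.048647099165559426 x [0.5758 0.5765 0.6255 0.6273]
 face 463 0.5789098911214188 [0.00593136 0.57965261]
 lid y [-0.1983 -0.0532] zmax 0.3001342325938924 xmin 0.6113461815843062
 lid angle 0.7700000000000004
 offset 0.6600000000000004
 red mean [ 0.4831 -0.1249  0.193 ] pc [-0.855  0.041 -0.517] xz pct [[0.4723, -0.1328, 0.1861], [0.4936, -0.1172, 0.2011]]
 decoy [[0.332, -0.213, 0.13], [0.411, -0.11, 0.161]]
  behind 0.7 0.259
  behind 0.73 0.243
  behind 0.76 0.424
  behind 0.79 0.434
  behind 0.82 0.435
  behind 0.85 0.407
scene front x at y=-.127 0.5749965738745619 slope 0.005482215470729589 y range -0.20722360980546703 -0.05170192855703506 x [0.574  0.5748 0.6855 0.6896]
 face 1213 0.5796427813489858 [-0.06770631  0.56964566]
 lid y [-0.2062 -0.0607] zmax 0.30031710094501635 xmin 0.6092254886134202
 red mean [ 0.4824 -0.1286  0.1941] pc [-0.862 -0.06  -0.504] xz pct [[0.4718, -0.1359, 0.1877], [0.4929, -0.1211, 0.2009]]
 decoy [[0.331, -0.217, 0.034], [0.405, -0.117, 0.16]]
  behind 0.7 0.258
  behind 0.73 0.242
  behind 0.76 0.428
  behind 0.79 0.434
  behind 0.82 0.433
  behind 0.85 0.405
```

```bash
cat >> h.py <<'E'
XF,XB,Y0=.578,.688,-.127
LH=np.array([XF-.016,.150])
def ry(a,v): c,s=np.cos(a),np.sin(a);return np.array([c*v[0]+s*v[1],-s*v[0]+c*v[1]])
def tilt(t): # tool down, leaning forward by t (tool z = (sin t,0,-cos t)); fingers close along y
    from scipy.spatial.transform import Rotation as R
    return (R.from_euler('y',-t)*R.from_quat([0,1,0,0])).as_quat()
E
python3 - <<'E'
from rig import *
from h import *
D=tilt(0)
o=observe();gripper_to(0.0,40)
goto([.35,.25,.42],D);goto([.60,Y0,.42],D)
def tcp(a): p=np.array([XB,.192])+ry(a,(-.100,.043)); return [p[0]+.011,Y0,p[1]]
p=tcp(.92);line_to([p[0],Y0,p[2]+.04],D);print(line_to(p,D,stop_force=15))
for a in np.arange(.8,-.01,-.1):
    s=line_to(tcp(a),D,velocity=.12,stop_force=20);f=observe()["force"];print(round(a,2),s,f.round(1))
    if s:break
p=tcp(0);print(line_to([p[0],Y0,p[2]-.006],D,velocity=.04,stop_force=8),observe()["tool_pos"],observe()["force"])
line_to([p[0]-.02,Y0,.33],D,.25);goto([.45,Y0,.33],D)
print(observe()["t"])
for n in("scene","top"):
    c=capture(n);np.savez(n+"1.npz",**c)
P=cloud(c);y=masks(c)["yellow"]&(P[...,0]>.55)&(P[...,0]<.75)&(abs(P[...,1]+.127)<.06);l=P[y&(P[...,2]>.215)]
print(np.percentile(l,[1,50,99],axis=0).round(4), np.polyfit(l[:,0],l[:,2],1))
a=c["img"][140:300,220:420];b=np.load("scene1.npz")["img"][130:300,230:430]
cv2.imwrite("pics/crop2.png",np.hstack([cv2.resize(a,(400,320),interpolation=2),cv2.resize(b,(376,320),interpolation=2)]))
E
```

```text
False
0.8 False [ 1.   0.4 -0.3]
0.7 False [-1.  -0.2  0.4]
0.6 False [-1.   0.5 -0.7]
0.5 False [ 0.1  0.  -0. ]
0.4 False [ 0.2 -0.3 -0.2]
0.3 False [ 0.  -0.7 -0.2]
0.2 False [-0.9  0.4 -0.3]
0.1 False [ 0.5 -0.7  0.9]
0.0 False [0.2 0.8 0. ]
True [ 0.59941347 -0.12708814  0.23497712] [-1.45486884 -0.01240327  7.75393862]
8.975
[[ 0.579  -0.1858  0.2162]
 [ 0.6415 -0.1546  0.2347]
 [ 0.6884 -0.0702  0.2397]] [0.06836987 0.18991245]
```

View pics/crop2.png

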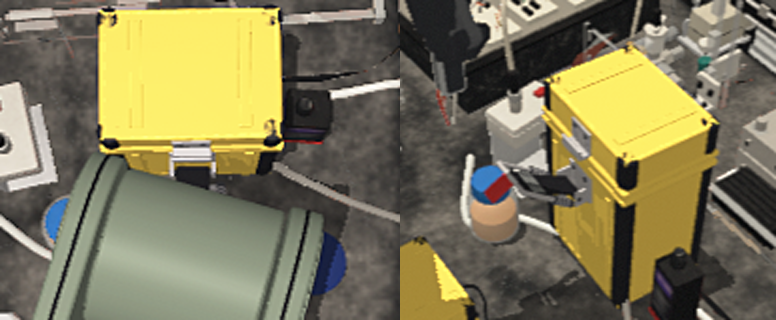

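The lid is shut: contact came at z=0.235 and the picture shows it flush. The tab is still out at about (495,187) in the crop. Next I'll grip the tab.

```bash
python3 - <<'E'
from rig import *
from h import *
D=tilt(0)
gripper_to(.45,30)
G=np.array([.477,.189]);dz=.015
line_to([G[0],Y0,.25],D,.15);print(line_to([G[0],Y0,G[1]-dz],D,.08,stop_force=6))
gripper_to(0,20);o=observe();print(o["grip_width"]*85,o["grasp_force"],o["tool_pos"],o["t"],o["force"])
c=capture("scene");b=c["img"][150:270,240:400];cv2.imwrite("pics/crop3.png",cv2.resize(b,(640,480),interpolation=2))
E
```

```text
False
17.272034754705725 21.90154105424881 [ 0.47698034 -0.12638924  0.17421436] 11.65 [-0.56507119  2.38504852  1.80213831]
```

View pics/crop3.png

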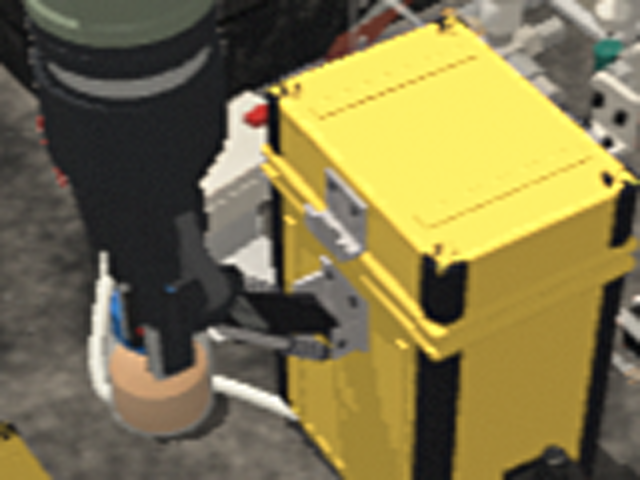

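The tab is gripped, reading 17.3 mm between the pads; in the crop the fingers hold it at (160,330). Next I'll swing the loop up.

```bash
python3 - <<'E'
from rig import *
from h import *
D=tilt(0);dz=.015
BH=np.array([.547,.1563])
for f in np.arange(-.78,.39,.1):
    p=BH+ry(f,(-.0207,.0742))
    s=line_to([p[0],Y0,p[1]-dz],D,.08,stop_force=20);o=observe();print(round(f,2),s,o["force"].round(1),(o["grip_width"]*85).round(1),o["grasp_force"].round(0))
    if s:break
print(o["t"],o["tool_pos"])
c=capture("scene");b=c["img"][150:270,240:400];cv2.imwrite("pics/crop4.png",cv2.resize(b,(640,480),interpolation=2))
E
```

```text
Traceback (most recent call last):
AttributeError: 'float' object has no attribute 'round'
```

```bash
python3 - <<'E'
from rig import *
from h import *
D=tilt(0);dz=.015
BH=np.array([.547,.1563])
for f in np.arange(-.68,.39,.1):
    p=BH+ry(f,(-.0207,.0742))
    s=line_to([p[0],Y0,p[1]-dz],D,.08,stop_force=20);o=observe();print(round(f,2),s,o["force"].round(1),round(o["grip_width"]*85,1),round(o["grasp_force"]))
    if s:break
print(o["t"],o["tool_pos"])
c=capture("scene");b=c["img"][150:270,240:400];cv2.imwrite("pics/crop4.png",cv2.resize(b,(640,480),interpolation=2))
E
```

```text
-0.68 False [-1.5  4.  -1.1] 16.9 21
-0.58 False [-1.5  4.7 -1.9] 17.0 21
-0.48 False [-1.5  5.4 -0.8] 17.0 21
-0.38 False [-1.1  3.8 -0.8] 17.0 21
-0.28 False [ 0.1  4.6 -1.3] 17.2 22
-0.18 False [-0.4  5.  -0.3] 17.2 22
-0.08 False [-1.1  4.3 -2.4] 17.1 22
0.02 False [-1.7  4.6 -0.2] 16.9 22
0.12 False [-1.5  4.3 -1.8] 17.1 23
0.22 False [-2.1  3.6 -0.7] 17.1 23
0.32 False [-0.8  5.3 -0.4] 16.8 24
14.7 [ 0.55047841 -0.12699142  0.2182035 ]
```

View pics/crop4.png

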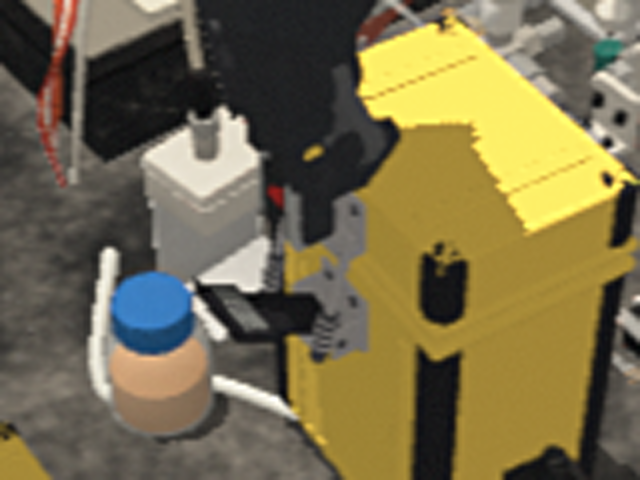

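The loop is up at the keeper, with the tab held at about (310,200), and the lever is still out. I'll ease it in a bit further and release.

```bash
python3 - <<'E'
from rig import *
from h import *
D=tilt(0);dz=.013
BH=np.array([.547,.1563])
p=BH+ry(.42,(-.0207,.0742))
print(line_to([p[0],Y0,p[1]-dz],D,.05,stop_force=8),observe()["force"].round(1))
gripper_to(.4)
line_to([p[0]-.012,Y0,.30],D,.15);line_to([.40,Y0,.34],D,.3);gripper_to(0)
print(observe()["t"])
cs=capture("scene");np.savez("scene2.npz",**cs);c=capture("top")
for n,k in(("s",cs),("t",c)):
    P=cloud(k);r=P[masks(k)["red"]&(abs(P[...,0]-.54)<.06)&(P[...,2]>.15)&(abs(P[...,1]+.127)<.03)]
    if len(r):print(n,len(r),np.percentile(r,[2,50,98],axis=0).round(4).tolist())
b=cs["img"][150:270,240:400];a=c["img"][190:290,260:380]
cv2.imwrite("pics/crop5.png",np.hstack([cv2.resize(b,(480,360),interpolation=2),cv2.resize(a,(300,360),interpolation=2)]))
E
```

```text
False [-3.3  4.3 -3. ]
17.1417
s 39 [[0.5523, -0.1364, 0.2244], [0.5597, -0.13, 0.2346], [0.5704, -0.1225, 0.2405]]
t 109 [[0.553, -0.1329, 0.222], [0.5619, -0.1246, 0.2323], [0.5717, -0.1167, 0.2404]]
```

View pics/crop5.png

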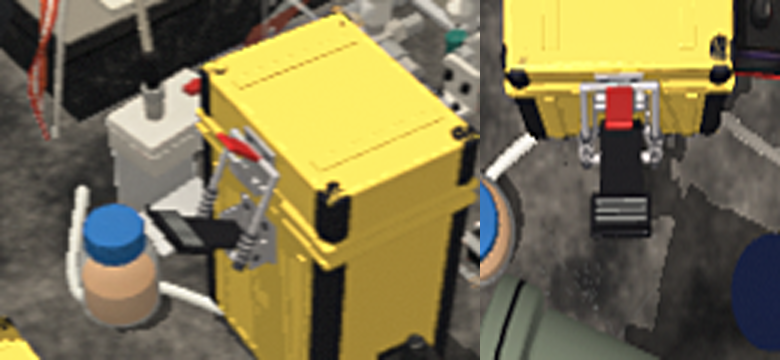

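The loop's crossbar sits over the keeper and leans on the lid, with the tab at (240,145) in the scene crop and (620,108) in the top crop. The lever is still out at (620,210). Next I'll push the lever.

```bash
python3 - <<'E'
from rig import *
from h import *
def pose(th):
    t=np.clip(np.pi/2-th,.35,.55);P=LH+ry(th,(-.0055,-.055))
    k=np.clip((np.pi/2-th-t)/.15,-1,1)
    p=P-.011*k*np.array([np.cos(t),np.sin(t)])
    return np.array([p[0],Y0,p[1]]),t
p,t=pose(2.25);u=np.array([-np.sin(t),0,np.cos(t)])
for th in np.arange(2.2,-.05,-.1):
    if solve_ik(pose(th)[0],tilt(pose(th)[1])) is None:print("noik",th)
goto(p+.08*u,tilt(t));line_to(p+.012*u,None,.15,stop_force=10)
for th in np.arange(2.2,-.05,-.1):
    p,t=pose(th);s=line_to(p,tilt(t),.08,stop_force=25);o=observe();print(round(th,2),s,o["force"].round(1))
    if s:break
print(o["t"],o["tool_pos"])
E
```

```text
noik 0.9999999999999991
noik 0.899999999999999
noik 0.7999999999999989
noik 0.6999999999999988
noik 0.5999999999999988
noik 0.49999999999999867
noik 0.3999999999999986
noik 0.2999999999999985
noik 0.1999999999999984
noik 0.09999999999999831
noik -1.7763568394002505e-15
2.2 False [-0.4  0.6 -0.1]
2.1 False [0.8 0.5 0.6]
2.0 False [ 0.5 -0.1 -0.5]
1.9 False [-0.4 -0.1 -0. ]
1.8 False [ 1.2 -0.2  0.2]
1.7 False [0.7 0.7 0.8]
1.6 False [-0.2 -0.3 -0.7]
1.5 False [ 0.1  0.5 -0.6]
1.4 False [ 0.1 -0.6 -0. ]
1.3 False [1.  0.  0.1]
1.2 False [ 0.4 -0.3  1.2]
1.1 False [ 0.1 -0.5 -1.4]Traceback (most recent call last):
  File "<stdin>", line 13, in <module>
rig.PlanningError: the arm cannot follow that straight line within its joint ranges
```

```bash
python3 - <<'E'
from rig import *
from h import *
print(observe()["q"].round(2),observe()["tool_pos"].round(3))
for th in (1.1,.9,.7,.5,.3,.1,0):
    P=LH+ry(th,(-.0055,-.055));r=[]
    for t in np.arange(-.2,1.3,.05):
        k=np.clip((np.pi/2-th-t)/.15,-1,1);p=P-.011*k*np.array([np.cos(t),np.sin(t)])
        q=solve_ik([p[0],Y0,p[1]],tilt(t))
        if q is not None:r.append((round(t,2),np.round(q,2).tolist()))
    print(th,[x[0] for x in r],r[-1] if r else "")
cs=capture("scene");c=capture("top")
b=cs["img"][150:270,240:400];a=c["img"][190:290,260:380]
cv2.imwrite("pics/crop6.png",np.hstack([cv2.resize(b,(480,360),interpolation=2),cv2.resize(a,(300,360),interpolation=2)]))
E
```

```text
[-0.36  0.18  2.16  0.44  0.39 -2.3 ] [ 0.51  -0.127  0.13 ]
1.1 [np.float64(-0.2), np.float64(-0.15), np.float64(-0.1), np.float64(-0.05), np.float64(-0.0), np.float64(0.05), np.float64(0.1), np.float64(0.15), np.float64(0.2), np.float64(0.25), np.float64(0.3), np.float64(0.35), np.float64(0.4), np.float64(0.45), np.float64(0.5), np.float64(0.75), np.float64(0.8), np.float64(0.85), np.float64(0.9), np.float64(0.95), np.float64(1.0), np.float64(1.05), np.float64(1.1)] (np.float64(1.1), [-0.54, 0.35, 2.58, 2.52, 0.92, 1.71])
0.9 [np.float64(-0.2), np.float64(-0.15), np.float64(-0.1), np.float64(-0.05), np.float64(-0.0), np.float64(0.05), np.float64(0.1), np.float64(0.15), np.float64(0.2), np.float64(0.25), np.float64(0.3), np.float64(0.35), np.float64(0.4), np.float64(0.45), np.float64(0.5), np.float64(0.75), np.float64(0.8), np.float64(0.85), np.float64(0.9), np.float64(0.95), np.float64(1.0), np.float64(1.05), np.float64(1.1)] (np.float64(1.1), [-0.54, 0.38, 2.58, 2.55, 0.95, 1.68])
0.7 [np.float64(-0.2), np.float64(-0.15), np.float64(-0.1), np.float64(-0.05), np.float64(-0.0), np.f
[... 1714 characters left out ...]
.8), np.float64(0.85), np.float64(0.9), np.float64(0.95), np.float64(1.0), np.float64(1.05), np.float64(1.1), np.float64(1.15)] (np.float64(1.15), [-0.5, 0.59, 2.6, 2.65, 1.19, 1.55])
0 [np.float64(-0.2), np.float64(-0.15), np.float64(-0.1), np.float64(-0.05), np.float64(-0.0), np.float64(0.05), np.float64(0.1), np.float64(0.15), np.float64(0.2), np.float64(0.25), np.float64(0.3), np.float64(0.35), np.float64(0.4), np.float64(0.45), np.float64(0.5), np.float64(0.7), np.float64(0.75), np.float64(0.8), np.float64(0.85), np.float64(0.9), np.float64(0.95), np.float64(1.0), np.float64(1.05), np.float64(1.1), np.float64(1.15), np.float64(1.2)] (np.float64(1.2), [-0.5, 0.65, 2.61, 2.66, 1.3, 1.51])
```

View pics/crop6.png

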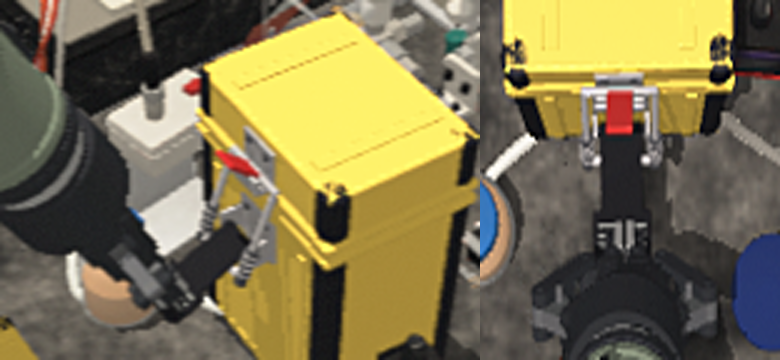

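The lever is moving with the tool, now at about 1.1 rad with fingertips on the pad at (175,300), and the loop stays hooked. A wrist singularity blocks tilts of about 0.55–0.65 rad, so I'll keep the tilt at 0.47.

```bash
python3 - <<'E'
from rig import *
from h import *
def pose(th):
    t=.47;P=LH+ry(th,(-.0055,-.055));k=np.clip((np.pi/2-th-t)/.2,-1,1)
    p=P-.011*k*np.array([np.cos(t),np.sin(t)])
    return np.array([p[0],Y0,p[1]]),t
for th in np.arange(1.0,-.01,-.1):
    p,t=pose(th);s=line_to(p,tilt(t),.06,stop_force=25);o=observe();print(round(th,2),s,o["force"].round(1),o["q"].round(2)[[3,4,5]])
    if s:break
if not s: print(line_to(p+[.008,0,0],None,.03,stop_force=12))
o=observe();print(o["t"],o["tool_pos"],o["force"])
b=capture("scene")["img"][150:270,240:400];cv2.imwrite("pics/crop7.png",cv2.resize(b,(640,480),interpolation=2))
E
```

```text
1.0 False [0.1 0.4 0.3] [ 0.46  0.37 -2.34]
0.9 False [-0.3 -0.4 -0.1] [ 0.5   0.35 -2.37]
0.8 False [-1.7  0.6  0.6] [ 0.51  0.34 -2.38]
0.7 False [-0.4 -0.1 -1. ] [ 0.52  0.33 -2.39]
0.6 False [-0.   0.2 -0. ] [ 0.53  0.32 -2.4 ]
0.5 False [0.7 0.1 0.3] [ 0.54  0.31 -2.4 ]
0.4 False [-1.2 -1.2 -0.2] [ 0.54  0.31 -2.41]
0.3 False [0.1 0.3 0.9] [ 0.54  0.3  -2.4 ]
0.2 False [-0.3 -0.3  0.5] [ 0.54  0.3  -2.4 ]
0.1 False [ 0.1  0.8 -0.3] [ 0.54  0.3  -2.39]
0.0 False [-0.1 -0.6 -0.3] [ 0.53  0.3  -2.38]
True
24.775 [ 0.54925247 -0.12610338  0.088572  ] [-1.40435788 -0.11757518  0.0323649 ]
```

View pics/crop7.png

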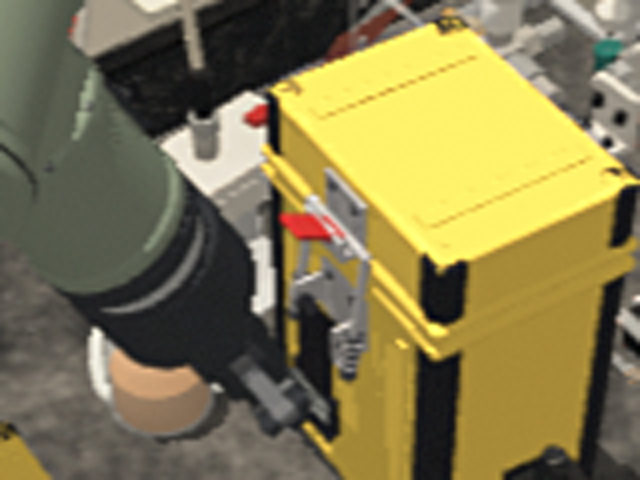

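The lever looks home, flat against the case at (320,375), and the loop is pulled down onto the keeper. One firmer press, then I'll back off and check.

```bash
python3 - <<'E'
from rig import *
from h import *
o=observe();p=np.array(o["tool_pos"])
print(line_to(p+[.006,0,0],None,.03,stop_force=22),observe()["tool_pos"].round(4)); pause(.3)
u=np.array([-np.sin(.47),0,np.cos(.47)])
line_to(p+[-.02,0,0],None,.1);line_to(p+[-.02,0,0]+.12*u,None,.2);goto([.30,.25,.35],tilt(0))
print(observe()["t"])
cs=capture("scene");c=capture("top")
for n,k in(("s",cs),("t",c)):
    P=cloud(k);r=P[masks(k)["red"]&(abs(P[...,0]-.54)<.06)&(P[...,2]>.15)&(abs(P[...,1]+.127)<.03)]
    print(n,len(r),np.percentile(r,[2,50,98],axis=0).round(4).tolist())
    g=k["img"].max(-1)<70
    l=P[g&(abs(P[...,1]+.127)<.018)&(P[...,0]>.48)&(P[...,0]<.58)&(P[...,2]>.07)&(P[...,2]<.15)]
    if len(l):print(" lever",len(l),np.percentile(l,[2,50,98],axis=0).round(4).tolist(),np.polyfit(l[:,2],l[:,0],1))
    b=P[masks(k)["blue"]&(P[...,0]>.45)&(P[...,0]<.6)];print([np.median(b[s],0).round(4) for s in (b[:,1]>-.1,b[:,1]<-.15)])
b=cs["img"][150:300,240:440];a=c["img"][190:290,260:380]
cv2.imwrite("pics/crop8.png",np.hstack([cv2.resize(b,(480,360),interpolation=2),cv2.resize(a,(300,360),interpolation=2)]))
E
```

```text
True [ 0.5493 -0.1251  0.0869]
28.05
s 48 [[0.5469, -0.1365, 0.212], [0.5548, -0.1288, 0.2164], [0.5622, -0.1214, 0.2209]]
 lever 168 [[0.5544, -0.1441, 0.085], [0.5572, -0.1307, 0.1214], [0.5601, -0.1121, 0.1493]] [0.03791156 0.55283819]
[array([ 0.5258, -0.0186,  0.0827]), array([ 0.4863, -0.2463,  0.0224])]
t 115 [[0.5486, -0.1337, 0.1551], [0.5579, -0.1244, 0.2143], [0.5705, -0.1146, 0.2204]]
 lever 84 [[0.5544, -0.1447, 0.0788], [0.5579, -0.1315, 0.1003], [0.5626, -0.1096, 0.1441]] [0.08141387 0.54935956]
[array([ 0.5289, -0.0088,  0.0821]), array([ 0.4897, -0.2399,  0.0215])]
```

View pics/crop8.png

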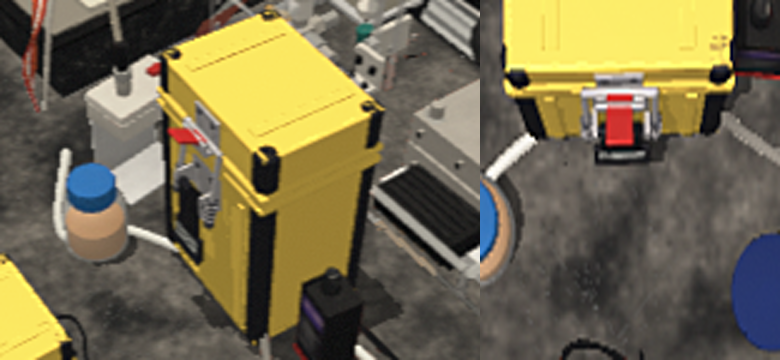

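The lever lies flat against the case at (187,220), the loop is seated on the keeper with the tab at (185,135), and the jar, tin and module haven't moved. The 12 N and 22 N presses stopped at the same spot, so the lever is on its end stop. I'm handing the job in.

```bash
python3 -c "
from rig import *
print(sign_off())"
```

```text
the job is handed in; nothing more can be done
None
```

I shut the lid, hooked the loop behind the keeper and pushed the lever home against its stop; the jar, module and tin stayed where they were, and I handed the job in after about 28 s, with no verdict shown and the 8 N clamp force not measured.

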